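Level the paint-sample plate

TASK

Level the steel paint-sample plate: first slide the blue carriage along its track until its yellow lines meet the red park lines on the plate. Then take the red knob, press the spirit level down flat on the plate with it, and, while pressing, turn the knob until the bubble sits centred between the two black rings. Finish still holding the knob and pressing the level flat, with the bubble centred and the carriage parked, and do not disturb the other things on the table.

Things in the scene. Friction and masses are not known exactly. Their poses are not given: they have to be found in the camera images.
- stand: Grey stand, 200 x 360 x 20 mm, fixed to the table; its place and yaw vary. Origin under its centre; y along its length from the knob end to the foot end, x away from the robot. It carries the dark steel sample plate, 200 x 320 mm, top about 64 mm above the table, tilting at most 0.04 rad about a pivot right below the knob.
- park_mark (a point): Middle of the two red park lines (7 mm wide, one on each side of the aluminium track) painted on the plate, but raised to where carriage_grip comes when the carriage is parked. Its axes are the plate's: y along the track, the plate's length and the spirit level, from the knob end to the foot end; x across, away from the robot; z up.
- carriage_grip (a point): Grasp point of the carriage, amid its black upright tab, 14 mm below the tab's top. The tab is 30 mm across the track (x) and 20 mm along it (y), 42 mm high, free on all sides, on a blue block 56 (x) by 44 (y) by 16 mm with yellow lines at its middle; the block's top is 28 mm below this point. Axes as for park_mark.
- carriage (a joint): Travel of the carriage along its 160 mm track, m: 0 at the foot end, growing towards the knob end (along -y of the plate); 0.08 on the park lines. It starts on the foot side of the lines, slides with about 1.5 N of friction and stays where it is left.
- knob_grip (a point): Grasp point of the red knob, on its upright axis, 16 mm below its top. Round ribbed knob, 37 mm diameter, 38 mm high, can be gripped at any yaw. Below it an 8 mm neck, then the level bar (aluminium, 34 mm wide, 300 mm long, 16 mm high), whose top is 30 mm below this point; the knob stands on the bar's free end.
- knob: The knob as a turning part; origin 30 mm below knob_grip. It drives the foot under the plate's far end: clockwise from above lowers the foot end, 0.025 rad of tilt per rad. Friction 0.15 N m; it stays where left, and turning does not raise or lower it. At the start the foot end is too high: the knob must go 0.6 to 1.45 rad clockwise.
- level (a joint): How far the spirit level is sprung up off the plate, rad: 0.03 when left alone (knob 7.5 mm up), 0 pressed flat. The bar hinges at the foot end, 250 mm from the knob axis. About 8 N down on the knob holds it flat against a hard stop; let go, it springs up again. The bubble reads true only while the level is flat.
- vial (a point): Top middle of the green tubular vial (110 mm long, 18 mm diameter) on the level bar, half-way between the two black rings (29 mm apart, middle to middle), 145 mm from the knob axis towards the foot end. Axes of the level bar: y along the vial towards the foot end, z up.
- bubble_mid (a point): Middle of the pale yellow bubble (17 mm long) in the vial. It runs along the vial's y to the higher end, 0.7 mm per mrad of tilt: with the level pressed flat, 17.5 mm towards the knob per rad that the knob is turned clockwise. Unpressed, the level adds a false 21 mm towards the knob. It takes about 0.7 s to settle.
- can_white: Bystander: paint can, 86 mm diameter, 100 mm high, paper label; origin under its centre.
- can_ochre: Bystander: paint can, 72 mm diameter, 85 mm high, ochre label; origin under its centre.
- brush: Bystander: paint brush lying on the table.
- filling_knife: Bystander: filling knife lying beside the knob end of the stand.
- mix_cup: Bystander: white mixing cup, 70 mm diameter, 85 mm high, beyond the stand; origin under its centre.
- stir_stick: Bystander: dark wooden stir stick, 30 x 220 x 6 mm, lying flat on the robot's side of the stand.
- jar: Bystander: jar with a blue label, 60 mm diameter, 90 mm high; origin under its centre.

How it is judged:
On the way, in this order (a step that is already met when the one before it is completed fails the run):
1. the carriage is parked on the red lines (y of carriage_grip in the frame of park_mark between -0.005 and 0.005 m), for 0.2 s.
2. the level is pressed flat by the knob, the carriage still parked (all of step 1 and value of joint level below 0.005 rad and contact force between the fingers and knob above 1.5 N), for 0.2 s.
At the end, for the whole second after the job is handed in: The carriage is within 5 mm of the park lines, the fingers still hold the knob (over 1.5 N of contact) and press the level flat (within 5 mrad, 1.3 mm at the knob), the knob no longer turns, and the bubble's middle is within 4.5 mm of the vial's middle, so that it lies between the rings (all of step 2 and y of bubble_mid in the frame of vial between -0.0045 and 0.0045 m and angular speed of knob below 0.1 rad/s); the arm keeps its last pose, push and grip.
It fails at once if another thing on the table is shoved more than 40 mm (distance of any of can_white, can_ochre, brush, filling_knife, mix_cup, stir_stick, jar from where it was at the start of the episode above 0.04 m).
It also fails if it takes over 45 s, if anything falls off the work surface, if the arm or the gripper's body presses on something with over 40 N, if the wrist force passes 120 N, or if a joint passes its speed limit or range.

ROBOT

A 6-joint arm with a two-finger parallel gripper is mounted at the origin on the work surface. World frame = base frame: x ahead of the robot, y to its left, z up, the work surface at z = 0. Lengths are in m, angles in rad, forces in N, time in s.
With the tool pointing down it reaches from about 0.35 to 0.975 m from the base axis. Payload 4.9 kg.
Tool frame: the origin (TCP) lies at the very end of the fingers, on their centre line; the grasp point (between the pads) lies 19 mm behind it (manip.hold_point_z is the distance from the TCP to the grasp point, in m); z points along the fingers, x is the direction in which the jaws open and shut, and the axes are right-handed (so a half turn about z gives the same grasp; the last joint's range is limited). The gripper opens to 85 mm and grips with 20 to 120 N. Pads are 22 mm wide; open, the fingers measure 114 mm over their backs; the gripper's body (76 mm by 85 mm) begins 54 mm behind the grasp point. The pads swing forward as they close: fully open they stand 13 mm farther back than shut.
Start: joints at [-0.119, 0.053, 1.613, -0, 1.476, -0.119], TCP at [0.625, 0, 0.231] pointing down, gripper open.
Joint ranges: [-3.01, 3.01], [-1.01, 2.22], [0.06, 2.58], [-1.02, 4.17], [0.09, 2.62], [-3.14, 3.14]. Speed limits (rad/s): [2.57, 2.57, 3.14, 3.14, 3.14, 3.14].

INTERFACE

Orientations are given as a unit quaternion [w, x, y, z].
In Python, from plant import manip gives the robot as it stands.
- The arm moves only by the shell command python3 -m handwheel 'ROWS' [OPENING]. ROWS is JSON, a list of rows, each an object of numbers: "dx", "dy", "dz": the shift along the tool's x, y, z in m; "ax", "ay", "az": the turn, a rotation vector about the tool's x, y, z in rad. In form: [{"dx": .., "dy": .., "dz": .., "ax": .., "ay": .., "az": ..}, ...]. A call has 1 to 5 rows; each row is the pose to reach, as a shift and turn from the pose commanded when the call began, along the tool's axes at that moment; what a row does not reach only later rows make up. A row lasts 1/8 s, in which the tool goes at most 62.5 mm and 10.7 degrees, less where a joint would pass 70% of its speed; a pose out of reach is approached as far as the arm can. A call with a gripper value outside its range is refused whole. OPENING is the closure in counts, from 0 (fully open) to 255 (shut), set as the call begins (- or left out, the last holds). The fingers move at their own pace and stop on an object; the grip force is fixed at half the most. Time passes only in rows, so rows that repeat a pose let the fingers close. It gives the time, the measured TCP pose, the force and the opening at its end, in the units of the state.
- manip.state(): the state, without advancing time (a new reading comes with each control period).
- manip.grab_frame(name): name is "scene" or "side" or "wrist"; returns a dict with "image" (384x512x3 uint8, blue, green, red), "z_map" (384x512 float32, m along the optical axis (not along the pixel's ray), 0 where there is no reading), "K" (3x3 intrinsics, pixels), "xyz" and "rotation" of the camera in the world. Camera axes: x right, y up, looking along -z (the intrinsics and any distortion apply to the point x, -y, -z); pixel columns grow to the right and rows downward; lengths in m; the calibration is good to about 2 mm. A picture is of the moment at which its call begins.
- manip.job_done(): hands the job in, once; it reports no verdict.
The state is a dict: "time": time; "joint_pos": joint angles; "joint_vel": joint speeds; "joint_efforts": joint torques, N m; "tool_pos": TCP position; "tool_rot": TCP orientation; "contact_force": force on the tool from outside, world axes, zero at the start; "ft_torque": the same for the moment, N m; "gripper_width": opening from 0.0 (shut) to 1.0 (fully open).
Only numpy, scipy, OpenCV 4.12 (cv2) and the standard library are available. Lean on these libraries where they do the work, as an engineer would, in place of code of your own. Each camera call takes 0.05 s, during which the arm holds its last target.

## Working session

There is one attempt and no reset: what is moved stays moved. The work goes in short steps, Python scripts to look and compute and a shell command to move; the robot and the scene stay as the last step left them, time stands still between calls to the robot, and variables do not carry over. Pictures are saved under pics/ and viewed, and the job is handed in when it is done.

```bash
mkdir -p pics
cat > h.py <<'E'
import numpy as np, cv2
from plant import manip
def grab(n,save=None):
    f=manip.grab_frame(n)
    if save: cv2.imwrite('pics/'+save,f['image'])
    np.savez('/tmp/'+n+'.npz',**{k:np.asarray(f[k]) for k in ('image','z_map','K','xyz','rotation')})
    return f
def cloud(f):
    K=f['K'];z=f['z_map'];h,w=z.shape
    v,u=np.mgrid[:h,:w]
    R=np.asarray(f['rotation']); 
    if R.size==4:
        from scipy.spatial.transform import Rotation as Ro
        R=Ro.from_quat(np.roll(R,-1)).as_matrix()
    p=np.stack([(u-K[0,2])/K[0,0]*z,-(v-K[1,2])/K[1,1]*z,-z],-1)
    P=p@R.T+np.asarray(f['xyz']); P[z<=0]=np.nan
    return P
def masks(f):
    hsv=cv2.cvtColor(f['image'],cv2.COLOR_BGR2HSV); return hsv
E
python3 - <<'E'
from h import *
for n in ('scene','side','wrist'):
    f=grab(n,n+'0.png'); print(n,f['xyz'],np.round(f['K'],1).tolist(),np.asarray(f['rotation']).shape,f.keys())
print(manip.state(), manip.hold_point_z)
E
```

```text
scene [ 1.10349629 -0.33648551  1.15130518] [[419.8, 0.0, 252.5], [0.0, 419.8, 193.8], [0.0, 0.0, 1.0]] (4,) dict_keys(['image', 'z_map', 'K', 'xyz', 'rotation'])
side [-0.18200335  1.14169834  0.96224656] [[468.6, 0.0, 259.3], [0.0, 468.6, 197.6], [0.0, 0.0, 1.0]] (4,) dict_keys(['image', 'z_map', 'K', 'xyz', 'rotation'])
wrist [0.6257449  0.0710861  0.37209462] [[275.4, 0.0, 251.3], [0.0, 275.4, 190.4], [0.0, 0.0, 1.0]] (4,) dict_keys(['image', 'z_map', 'K', 'xyz', 'rotation'])
{'time': 0.15, 'joint_pos': array([-1.18991702e-01,  5.32161190e-02,  1.61395844e+00, -3.60972801e-05,
        1.47601383e+00, -1.18975116e-01]), 'joint_vel': array([-0.00121367, -0.00146552, -0.00438728, -0.00040464, -0.0007636 ,
       -0.00149688]), 'joint_efforts': array([ 5.10442842e-04, -3.94241810e+01, -3.70721948e+01, -1.15854355e-04,
        4.61802789e-03,  5.00508997e-05]), 'tool_pos': array([6.24517472e-01, 5.31764634e-05, 2.30350722e-01]), 'tool_rot': array([-7.68702004e-05,  9.99999682e-01, -6.57024674e-06, -7.94361402e-04]), 'contact_force': array([ 0.26288096,  0.61220884, -0.02920703]), 'ft_torque': array([ 0.07347369,  0.02591076, -0.01557555]), 'gripper_width': 1.0005796463238432} 0.0187
```

View pics/scene0.png

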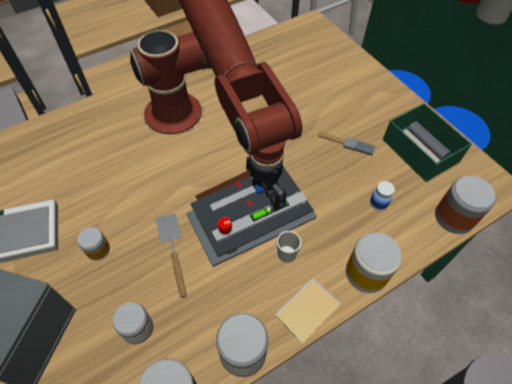

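View pics/side0.png

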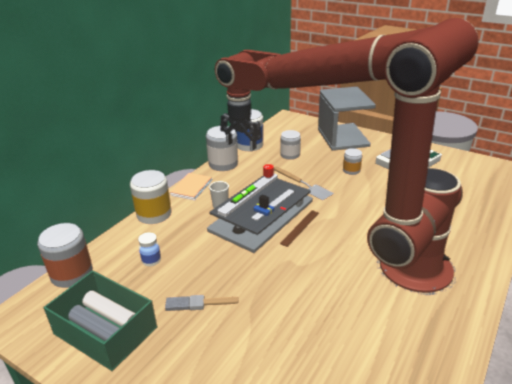

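View pics/wrist0.png

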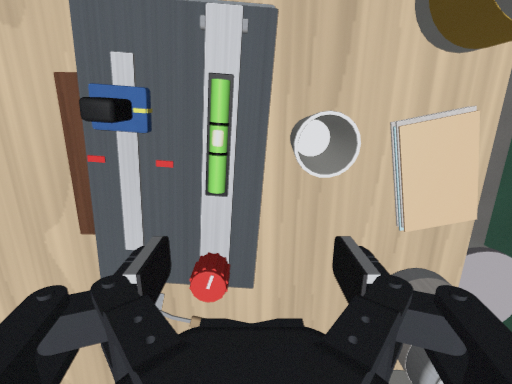

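The wrist view shows everything: tab (105,108), red park lines (95,159)/(164,164), knob (210,283), bubble (218,138) between the rings (218,124)/(217,153). Next I'll turn these into positions.

```bash
cat > meas.py <<'E'
from h import *
def comp(m,P,name):
    n,l,s,c=cv2.connectedComponentsWithStats(m.astype(np.uint8))
    for i in range(1,n):
        if s[i,4]>=12:
            q=P[l==i]; q=q[np.isfinite(q[:,0])]
            if len(q): print(name,s[i,4],np.round(c[i],1),'mean',np.round(q.mean(0),4),'min',np.round(q.min(0),4),'max',np.round(q.max(0),4))
E
python3 - <<'E'
from meas import *
f=np.load('/tmp/wrist.npz');P=cloud(f);H=masks(f).astype(int);h,s,v=H[...,0],H[...,1],H[...,2]
roi=np.zeros(h.shape,bool);roi[:300,75:280]=1
red=((h<6)|(h>174))&(s>150)&(v>80)&roi
comp(red,P,'red')
kt=red&(P[...,2]>0.12);print('z knob',np.nanmax(P[red][:,2]))
top=red&(P[...,2]>np.nanpercentile(P[red&(P[...,2]>.1)][:,2],95)-0.003)
comp(top,P,'knobtop')
comp((h>20)&(h<33)&(s>120)&roi,P,'yellow')
comp((h>100)&(h<125)&(s>120)&(v>60)&roi,P,'blue')
comp((v<45)&roi&(P[...,2]>.09),P,'tab')
tt=(v<60)&roi&(P[...,2]>.125);comp(tt,P,'tabtop')
comp((h>40)&(h<75)&(s>120)&roi,P,'green')
# plate edges
pl=(P[...,2]>.045)&(P[...,2]<.08)&roi
q=P[pl][:,:2].astype(np.float32);r=cv2.minAreaRect(q);print('plate',r)
# level bar
bar=(v>150)&(s<60)&roi&(P[...,2]>.05);comp(bar,P,'bar')
m=(P[...,2]>.055)&(P[...,2]<.068)&roi&(v<90)
A=np.c_[P[m],];c=np.linalg.lstsq(np.c_[A[:,:2],np.ones(len(A))],A[:,2],rcond=None)[0];print('plane',c)
E
```

```text
red 111 [ 95.7 158.4] mean [0.4517 0.0191 0.068 ] min [0.4416 0.0151 0.0666] max [0.4615 0.0232 0.0698]
red 107 [163.9 163.3] mean [0.5272 0.0137 0.068 ] min [0.518  0.0097 0.0661] max [0.5369 0.0175 0.0699]
red 1409 [209.6 277. ] mean [ 0.5828 -0.0929  0.1263] min [ 0.562  -0.1151  0.0972] max [ 0.6013 -0.0795  0.1351]
z knob 0.1350785314848031
knobtop 784 [207.8 285.8] mean [ 0.5818 -0.0984  0.1335] min [ 0.5645 -0.1151  0.1314] max [ 0.5991 -0.0813  0.1351]
yellow 19 [148.9 110.4] mean [0.5225 0.0706 0.0851] min [0.5219 0.0691 0.0788] max [0.5231 0.072  0.0903]
blue 943 [121.9  93.6] mean [0.5001 0.0862 0.0907] min [0.4676 0.0719 0.0801] max [0.5235 0.0961 0.1026]
blue 714 [127.  123.9] mean [0.5015 0.0577 0.0907] min [0.466  0.0496 0.0798] max [0.5218 0.0682 0.1299]
tab 840 [106.9 109.6] mean [0.4999 0.0713 0.1225] min [0.4803 0.0617 0.0947] max [0.5101 0.0815 0.1323]
tab 16 [212.3 123.1] mean [0.5874 0.0589 0.0985] min [0.5832 0.0579 0.091 ] max [0.5914 0.06   0.1018]
tab 20 [223.9 123.9] mean [0.5987 0.0582 0.0986] min [0.5942 0.057  0.0938] max [0.6023 0.0592 0.1026]
tab 35 [2
[... 1361 characters left out ...]
5.88191986083984)
bar 5433 [219.9 116.6] mean [0.5932 0.0576 0.0877] min [ 0.5657 -0.0989  0.0699] max [0.621  0.1687 0.0985]
bar 737 [122.   68.4] mean [0.4965 0.1106 0.0759] min [0.4812 0.0943 0.0681] max [0.5081 0.1266 0.0784]
bar 2233 [130.  188.7] mean [ 0.4874 -0.0163  0.0719] min [ 0.468  -0.093   0.0629] max [0.5059 0.0496 0.0872]
bar 170 [217.3 137.9] mean [0.5921 0.0451 0.1015] min [0.5865 0.0372 0.0988] max [0.5976 0.0527 0.1041]
bar 80 [131.3 278. ] mean [0.5797 0.0092 0.2803] min [0.5765 0.0062 0.2787] max [0.5823 0.0122 0.2868]
bar 44 [209.7 281.9] mean [ 0.584  -0.0932  0.1344] min [ 0.5801 -0.0999  0.1334] max [ 0.5875 -0.0854  0.1355]
plane [0.00229111 0.03095502 0.06528234]
```

Plate yaw is about −0.072 rad, and the red line slope agrees. The tab is at (0.4956, 0.0716), 57 mm on the foot side of the lines, with its top at about z = 0.132. That fits the given sizes, so I'm moving over it.

```bash
python3 -m handwheel '[{"dx":-0.05,"dy":-0.03,"az":0.036},{"dx":-0.1,"dy":-0.056,"az":0.072},{"dx":-0.129,"dy":-0.072,"az":0.072},{"dx":-0.129,"dy":-0.072,"dz":0.05,"az":0.072},{"dx":-0.129,"dy":-0.072,"dz":0.05,"az":0.072}]' 0
python3 - <<'E'
from h import *
grab('wrist','w1.png');s=manip.state();print(s['tool_pos'],s['tool_rot'])
E
```

```text
[6.24611004e-01 4.52474691e-05 2.30539567e-01] [-7.28049381e-05  9.99999793e-01 -3.20169180e-06 -6.39070624e-04]invalid input at $[0]: expected keys dx, dy, dz, ax, ay, az
```

View pics/w1.png

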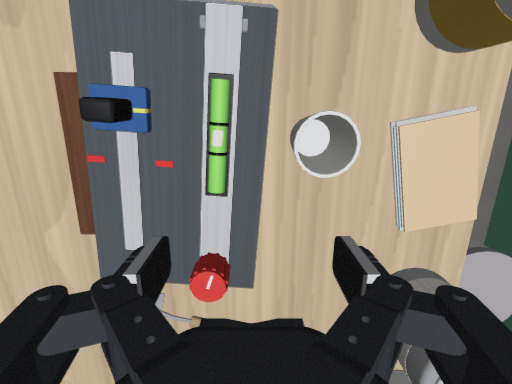

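The call was refused because all six keys are needed, and the view is unchanged.

```bash
python3 -m handwheel '[{"dx":-0.05,"dy":-0.03,"dz":0,"ax":0,"ay":0,"az":0.036},{"dx":-0.1,"dy":-0.056,"dz":0,"ax":0,"ay":0,"az":0.072},{"dx":-0.129,"dy":-0.072,"dz":0,"ax":0,"ay":0,"az":0.072},{"dx":-0.129,"dy":-0.072,"dz":0.05,"ax":0,"ay":0,"az":0.072},{"dx":-0.129,"dy":-0.072,"dz":0.05,"ax":0,"ay":0,"az":0.072}]' 0
python3 - <<'E'
from h import *
grab('wrist','w2.png');s=manip.state();print(s['tool_pos'],s['tool_rot'])
E
```

```text
time: 0.82
tool_pos: [0.4927, 0.0722, 0.1772]
tool_rot: [0.0, 0.999, -0.036, -0.004]
contact_force: [0.0, -0.2, -0.0]
gripper_width: 1.001
[0.49461628 0.07200043 0.17976698] [ 7.76534584e-05  9.99348895e-01 -3.60180137e-02 -2.11735824e-03]
```

View pics/w2.png

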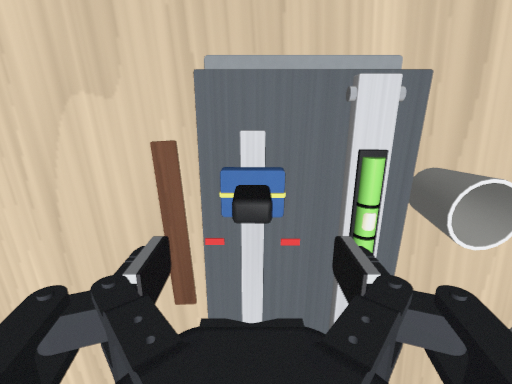

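The view is square to the plate and the tab (252,205) is centred between the fingers. Lines are at (215,242)/(290,242) and the yellow line at y = 196. I'm lowering to z ≈ 0.101 and closing.

```bash
python3 -m handwheel '[{"dx":0,"dy":0,"dz":0.05,"ax":0,"ay":0,"az":0},{"dx":0,"dy":0,"dz":0.079,"ax":0,"ay":0,"az":0},{"dx":0,"dy":0,"dz":0.079,"ax":0,"ay":0,"az":0}]' 0
python3 -m handwheel '[{"dx":0,"dy":0,"dz":0,"ax":0,"ay":0,"az":0},{"dx":0,"dy":0,"dz":0,"ax":0,"ay":0,"az":0},{"dx":0,"dy":0,"dz":0,"ax":0,"ay":0,"az":0},{"dx":0,"dy":0,"dz":0,"ax":0,"ay":0,"az":0}]' 255
python3 - <<'E'
from h import *
grab('wrist','w3.png');s=manip.state();print(s['tool_pos'],s['tool_rot'],s['contact_force'],s['gripper_width'])
E
```

```text
time: 1.25
tool_pos: [0.4954, 0.0717, 0.1015]
tool_rot: [0.0, 0.999, -0.036, -0.002]
contact_force: [-0.8, 0.4, -0.1]
gripper_width: 0.997
time: 1.75
tool_pos: [0.4927, 0.0725, 0.1035]
tool_rot: [-0.0, 0.999, -0.036, -0.005]
contact_force: [-16.9, 0.4, 13.2]
gripper_width: 0.34
[0.49272143 0.07252499 0.10343694] [-1.54348957e-04  9.99344752e-01 -3.58625577e-02 -4.89069486e-03] [-17.01555771   1.87767336  13.55392477] 0.34117440257999915
```

View pics/w3.png

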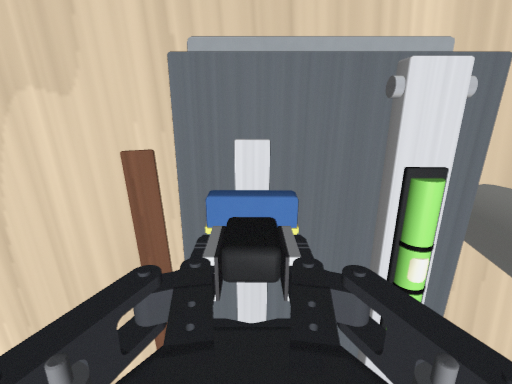

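Grip width is 29 mm, matching the tab, with a modest 17 N side load. I'll relieve that by 3 mm and slide 57 mm toward the knob (tool +y).

```bash
python3 -m handwheel '[{"dx":-0.003,"dy":0.012,"dz":-0.002,"ax":0,"ay":0,"az":0},{"dx":-0.003,"dy":0.030,"dz":-0.001,"ax":0,"ay":0,"az":0},{"dx":-0.003,"dy":0.048,"dz":-0.001,"ax":0,"ay":0,"az":0},{"dx":-0.003,"dy":0.057,"dz":0,"ax":0,"ay":0,"az":0},{"dx":-0.003,"dy":0.057,"dz":0,"ax":0,"ay":0,"az":0}]'
python3 - <<'E'
from h import *
grab('wrist','w4.png');s=manip.state();print(s['tool_pos'],s['tool_rot'],s['contact_force'],s['gripper_width'])
E
```

```text
time: 2.42
tool_pos: [0.4882, 0.0142, 0.1019]
tool_rot: [0.001, 0.999, -0.037, -0.001]
contact_force: [-0.4, -2.2, -6.7]
gripper_width: 0.347
[0.48825845 0.01458381 0.10187731] [ 4.94514941e-04  9.99337787e-01 -3.63723280e-02 -8.92905856e-04] [-0.39860175 -1.46888276 -7.49763975] 0.34174273473522665
```

View pics/w4.png

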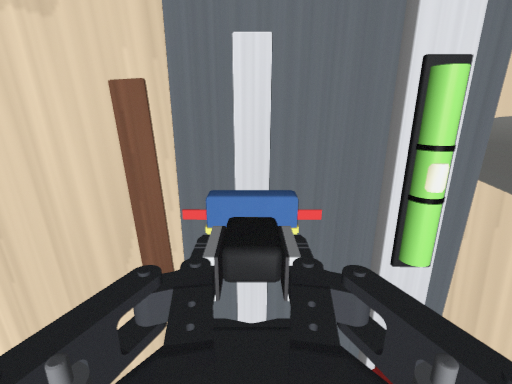

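Red lines are visible at row 214 and the yellow tips at row 230. That's at a different height, so I'll measure the offset with depth.

```bash
cat > park.py <<'E'
from h import *
def run(n):
    f=np.load('/tmp/%s.npz'%n);P=cloud(f);H=masks(f).astype(int);h,s,v=H[...,0],H[...,1],H[...,2]
    X=np.array([.9974,-.072]);Y=np.array([.072,.9974]);o=np.array([.48945,.0164])
    near=(np.abs(P[...,0]-.49)<.06)&(np.abs(P[...,1]-.03)<.12)&(P[...,2]<.14)
    def rep(m,nm):
        q=P[m&near&np.isfinite(P[...,0])]
        if not len(q): print(nm,'none');return
        d=q[:,:2]-o
        print(nm,len(q),'x',np.round(np.percentile(d@X,[2,50,98]),4),'y',np.round([(d@Y).min(),(d@Y).mean(),(d@Y).max()],4),'z',np.round([np.median(q[:,2]),q[:,2].min(),q[:,2].max()],4))
    rep(((h<6)|(h>174))&(s>150)&(v>80)&(P[...,2]<.08)&(P[...,1]>-.05),'red')
    rep((h>20)&(h<35)&(s>120)&(v>80)&(P[...,2]>.07),'yellow')
    rep((h>100)&(h<125)&(s>120)&(v>50),'blue')
E
python3 - <<'E'
from park import *
for n in ('wrist',): run(n)
for n in ('side','scene'):
    grab(n,n+'4.png'); run(n)
E
```

```text
red 448 x [-0.0462  0.032   0.0468] y [-0.0037  0.0003  0.004 ] z [0.0676 0.0656 0.0695]
yellow 14 x [-0.0278  0.025   0.0284] y [-0.0007 -0.0001  0.0005] z [0.0891 0.0849 0.0909]
blue 2792 x [-0.0261  0.0004  0.0263] y [0.0003 0.0135 0.0206] z [0.0886 0.0757 0.1044]
red 9 x [-0.0442 -0.0364  0.0319] y [-0.0061 -0.0001  0.0053] z [0.0701 0.067  0.0723]
yellow 1 x [0.0236 0.0236 0.0236] y [-0.0023 -0.0023 -0.0023] z [0.0936 0.0936 0.0936]
blue 80 x [-0.0284 -0.0072  0.0226] y [-0.02    0.0133  0.0267] z [0.0906 0.0791 0.0963]
red 17 x [-0.0484  0.0376  0.0476] y [-0.0039  0.0003  0.0057] z [0.0699 0.0645 0.0723]
yellow 5 x [0.0162 0.023  0.0276] y [-0.0062 -0.002   0.0006] z [0.089  0.0801 0.1081]
blue 129 x [-0.0272  0.0129  0.028 ] y [-0.0236 -0.009   0.0198] z [0.0889 0.0752 0.1215]
```

View pics/side4.png

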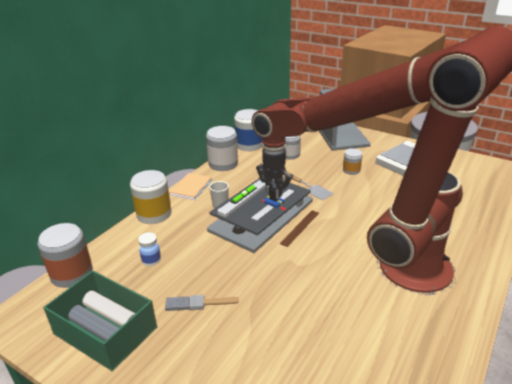

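Yellow against red comes out within about 0.5 mm after allowing for tilt, so the carriage is parked. I'm opening, rising, and moving over the knob at (0.582, −0.098).

```bash
python3 -m handwheel '[{"dx":0,"dy":0,"dz":0,"ax":0,"ay":0,"az":0},{"dx":0,"dy":0,"dz":0,"ax":0,"ay":0,"az":0},{"dx":0,"dy":0,"dz":0,"ax":0,"ay":0,"az":0},{"dx":0,"dy":0,"dz":-0.03,"ax":0,"ay":0,"az":0},{"dx":0,"dy":0,"dz":-0.085,"ax":0,"ay":0,"az":0}]' 0
python3 -m handwheel '[{"dx":0.03,"dy":0.03,"dz":0,"ax":0,"ay":0,"az":0},{"dx":0.07,"dy":0.072,"dz":0,"ax":0,"ay":0,"az":0},{"dx":0.102,"dy":0.105,"dz":0,"ax":0,"ay":0,"az":0},{"dx":0.102,"dy":0.105,"dz":0,"ax":0,"ay":0,"az":0},{"dx":0.102,"dy":0.105,"dz":0,"ax":0,"ay":0,"az":0}]' 0
python3 - <<'E'
from meas import *
f=grab('wrist','w5.png');s=manip.state();print(s['tool_pos'],s['tool_rot'],s['contact_force'],s['gripper_width'])
P=cloud(f);H=masks(f).astype(int);h,ss,v=H[...,0],H[...,1],H[...,2]
red=((h<6)|(h>174))&(ss>150)&(v>80)
comp(red,P,'red');comp(red&(P[...,2]>.128),P,'top')
from park import run
grab('scene','scene5.png');run('scene');run('wrist')
E
```

```text
time: 3.2
tool_pos: [0.4873, 0.0157, 0.1861]
tool_rot: [-0.0, 0.999, -0.036, -0.002]
contact_force: [0.3, -0.4, 0.5]
gripper_width: 1.003
time: 3.82
tool_pos: [0.5829, -0.0963, 0.1873]
tool_rot: [-0.0, 0.999, -0.036, -0.0]
contact_force: [0.4, 0.1, 0.3]
gripper_width: 0.999
[ 0.58271171 -0.09594975  0.18736568] [-1.72491557e-04  9.99363123e-01 -3.56835670e-02 -5.05894538e-05] [-0.01025462  1.50346343  0.04917131] 1.0009337925793897
red 180 [178.5  68.8] mean [0.5277 0.0137 0.0676] min [0.518  0.0096 0.0661] max [0.5367 0.0174 0.0697]
red 2054 [248.  206.5] mean [ 0.5815 -0.096   0.1299] min [ 0.5616 -0.1197  0.0981] max [ 0.6013 -0.0796  0.1355]
top 1679 [248.  210.7] mean [ 0.5813 -0.0985  0.1332] min [ 0.5617 -0.1197  0.1281] max [ 0.6013 -0.0796  0.1355]
red 16 x [0.0269 0.037  0.0472] y [-0.0037  0.001   0.0059] z [0.069  0.0649 0.0724]
yellow 2 x [0.0136 0.0148 0.016 ] y [-0.0016 -0.0005  0.0005] z [0.0902 0.0884 0.092 ]
blue 127 x [-0.0202  0.0136  0.0271] y [-0.023  -0.0038  0.0208] z [0.0895 0.0767 0.1285]
red 179 x [0.0291 0.0386 0.0469] y [-0.0035  0.0001  0.0033] z [0.0676 0.0661 0.0697]
yellow 20 x [0.0284 0.0289 0.0292] y [-0.0029 -0.0012  0.0006] z [0.082  0.0751 0.087 ]
blue 2441 x [-0.0249  0.0111  0.0282] y [-0.0227 -0.0028  0.0254] z [0.0883 0.0656 0.1263]
```

View pics/w5.png

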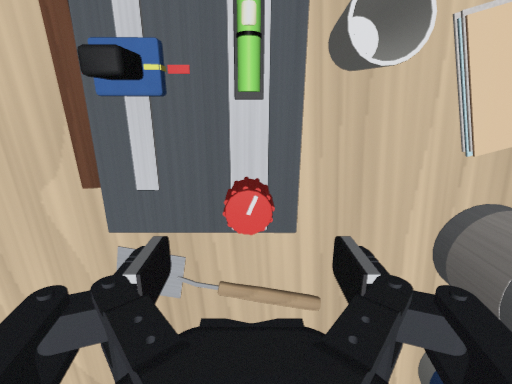

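The knob (248,208) is nearly centred, the yellow (152,67) and red (178,69) lines are still aligned, and the knife handle is clear. I'm descending with a 1–2 mm correction and closing.

```bash
python3 -m handwheel '[{"dx":-0.001,"dy":0.002,"dz":0.05,"ax":0,"ay":0,"az":0},{"dx":-0.001,"dy":0.002,"dz":0.088,"ax":0,"ay":0,"az":0},{"dx":-0.001,"dy":0.002,"dz":0.088,"ax":0,"ay":0,"az":0}]' 0
python3 -m handwheel '[{"dx":0,"dy":0,"dz":0,"ax":0,"ay":0,"az":0},{"dx":0,"dy":0,"dz":0,"ax":0,"ay":0,"az":0},{"dx":0,"dy":0,"dz":0,"ax":0,"ay":0,"az":0},{"dx":0,"dy":0,"dz":0,"ax":0,"ay":0,"az":0}]' 255
python3 - <<'E'
from h import *
grab('wrist','w6.png');s=manip.state();print(s['tool_pos'],s['tool_rot'],s['contact_force'],s['gripper_width'],s['joint_pos'])
E
```

```text
time: 4.3
tool_pos: [0.5787, -0.0968, 0.0957]
tool_rot: [-0.001, 0.999, -0.035, -0.004]
contact_force: [-0.5, -0.2, 0.3]
gripper_width: 1.004
time: 4.8
tool_pos: [0.5808, -0.0988, 0.1013]
tool_rot: [0.0, 0.999, -0.036, -0.002]
contact_force: [-9.4, 1.1, 8.6]
gripper_width: 0.419
[ 0.58080817 -0.09878279  0.10131588] [ 1.89282221e-04  9.99354700e-01 -3.58744968e-02 -1.77975845e-03] [-9.69161933  0.64072561  8.12156358] 0.41823634214367617 [-2.94136168e-01  8.51541662e-02  1.80444893e+00 -1.34127082e-03
  1.25533462e+00 -2.21953391e-01]
```

View pics/w6.png

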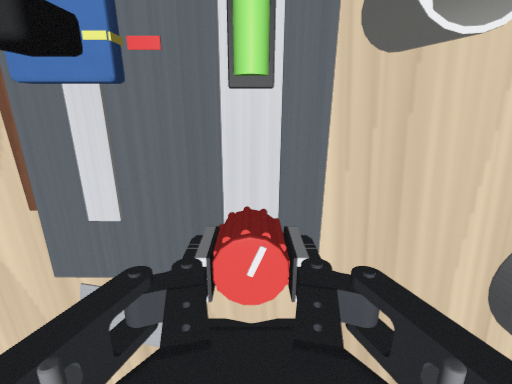

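The knob is gripped (opening 36 mm). Now pressing down gently.

```bash
python3 -m handwheel '[{"dx":-0.001,"dy":0,"dz":0.004,"ax":0,"ay":0,"az":0},{"dx":-0.001,"dy":0,"dz":0.008,"ax":0,"ay":0,"az":0},{"dx":-0.001,"dy":0,"dz":0.01,"ax":0,"ay":0,"az":0},{"dx":-0.001,"dy":0,"dz":0.01,"ax":0,"ay":0,"az":0}]'
python3 - <<'E'
from h import *
for n in('scene','side','wrist'):
    f=grab(n,n+'7.png')
    im=f['image'];H=masks(f).astype(int);g=(H[...,0]>40)&(H[...,0]<75)&(H[...,1]>120)&(H[...,2]>80)
    nn,l,st,c=cv2.connectedComponentsWithStats(cv2.dilate(g.astype(np.uint8),np.ones((5,5))))
    if nn>1:
        i=1+st[1:,4].argmax();x,y,w,h=st[i,:4];print(n,x,y,w,h)
        m=12;cr=im[max(0,y-m):y+h+m,max(0,x-m):x+w+m]
        cv2.imwrite('pics/'+n+'7c.png',cv2.resize(cr,None,fx=7,fy=7,interpolation=cv2.INTER_CUBIC)[:600,:800])
s=manip.state();print(s['tool_pos'],s['tool_rot'],s['contact_force'],s['gripper_width'],s['time'])
E
```

```text
time: 5.35
tool_pos: [0.5808, -0.0989, 0.0947]
tool_rot: [0.0, 0.999, -0.036, -0.001]
contact_force: [-15.3, 2.3, 22.0]
gripper_width: 0.415
scene 250 199 40 24
side 230 184 27 21
wrist 230 0 42 78
[ 0.58085777 -0.09893009  0.09473382] [ 4.71350464e-04  9.99360289e-01 -3.57480390e-02 -9.32291509e-04] [-14.62709409   2.47957145  21.18174143] 0.41677090832770936 5.5
```

View pics/scene7c.png

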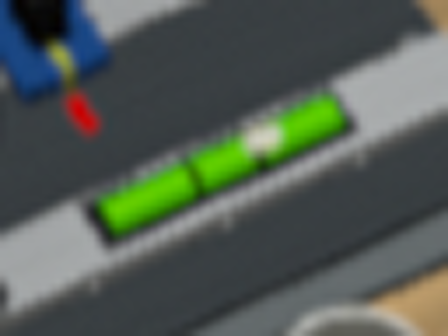

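View pics/side7c.png

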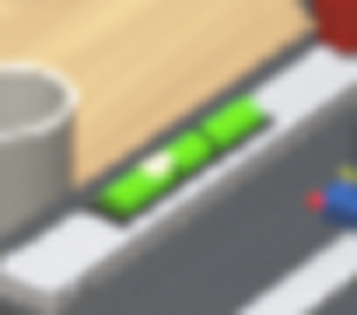

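View pics/wrist7.png

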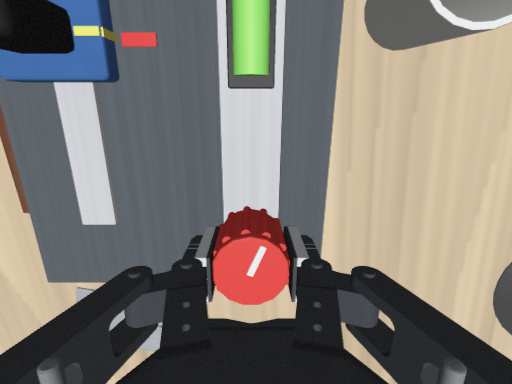

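The bubble ran toward the foot end, near the foot-side ring, as expected. Now checking flatness from depth and measuring the bubble along the vial.

```bash
cat > bub.py <<'E'
from h import *
def bub(n,knobtop=False):
    f=np.load('/tmp/%s.npz'%n);P=cloud(f);H=masks(f).astype(int);h,s,v=H[...,0],H[...,1],H[...,2]
    reg=(np.abs(P[...,0]-.5925)<.03)&(np.abs(P[...,1]-.044)<.07)&(P[...,2]>.07)&(P[...,2]<.12)
    g=reg&(h>40)&(h<75)&(s>120)&(v>70)
    # project on vial axis in image: use plane z=0.095 along vial line via px->world at fixed z
    K=f['K'];from scipy.spatial.transform import Rotation as Ro
    R=Ro.from_quat(np.roll(f['rotation'],-1)).as_matrix();c=f['xyz']
    Y=np.array([.072,.9974]);o=np.array([.48945,.0164]);X=np.array([.9974,-.072])
    def w(u,vv,z=.096):
        d=np.stack([(u-K[0,2])/K[0,0],-(vv-K[1,2])/K[1,1],-np.ones_like(u)],-1)@R.T
        return c[:2]+d[...,:2]*((z-c[2])/d[...,2])[...,None]
    vv,uu=np.mgrid[:384,:512].astype(float)
    W=w(uu,vv)-o; y=W@Y; x=W@X
    gx=np.median(x[g]); print(n,'green y',np.round([y[g].min(),y[g].max()],4),'x',np.round(gx,4),g.sum())
    # sample along vial centre line
    f2=cv2.GaussianBlur(f['image'],(0,0),.5)
    ys=np.arange(y[g].min()-.004,y[g].max()+.004,.002)
    P3=np.c_[(o+ys[:,None]*Y+gx*X),np.full(len(ys),.096)]
    p=(P3-c)@R; u=K[0,0]*p[:,0]/-p[:,2]+K[0,2]; q=-K[1,1]*p[:,1]/-p[:,2]+K[1,2]
    col=np.stack([cv2.remap(f2[...,i],u.astype(np.float32)[:,None],q.astype(np.float32)[:,None],cv2.INTER_LINEAR)[:,0] for i in range(3)],-1)
    print('y mm: B,G,R'); print(' '.join('%d:%d/%d'%(a*1000,b[2],b[1]) for a,b in zip(ys,col)))
    whi=reg&(np.abs(x-gx)<.008)&(y>y[g].min()+.004)&(y<y[g].max()-.004)
    wt=np.clip(f['image'][...,2].astype(float)-110,0,None)*whi
    print('bubble y',round((wt*y).sum()/wt.sum(),4),'mid from green ends',round((y[g].min()+y[g].max())/2,4))
    r=((h<6)|(h>174))&(s>150)&(v>80)&(P[...,1]<-.06)&(P[...,1]>-.14)
    if r.any(): print('knob z 90pct',np.round(np.nanpercentile(P[r][:,2],[50,75,90,98]),4))
    bar=(s<60)&(v>140)&(np.abs(P[...,0]-.584)<.03)&(P[...,1]<-.02)&(P[...,1]>-.07)&(P[...,2]<.11)&(P[...,2]>.07)
    if bar.any():
        Q=P[bar];print('bar plane',bar.sum(),np.round(np.linalg.lstsq(np.c_[Q[:,1]+.05,np.ones(len(Q))],Q[:,2],rcond=None)[0],4))
E
python3 - <<'E'
from bub import *
for n in('scene','side','wrist'):
    try: bub(n)
    except Exception as e: print(n,e)
E
```

```text
scene green y [-0.0231  0.0907] x 0.103 206
y mm: B,G,R
-27:73/78 -25:49/66 -23:46/88 -21:59/131 -19:74/166 -17:85/187 -15:90/195 -13:90/195 -11:90/195 -9:90/195 -7:89/194 -5:88/194 -3:88/194 -1:89/196 0:86/194 2:85/192 4:86/194 6:86/193 8:85/193 10:85/192 12:85/191 14:80/183 16:69/158 18:59/136 20:58/133 22:66/152 24:78/178 26:82/188 28:85/194 30:84/192 32:85/192 34:86/192 36:85/191 38:85/191 40:89/190 42:97/186 44:111/179 46:124/167 48:138/160 50:149/165 52:157/173 54:165/185 56:165/191 58:155/192 60:131/190 62:109/189 64:92/189 66:83/188 68:80/187 70:80/187 72:81/189 74:80/188 76:80/188 78:80/188 80:80/189 82:80/187 84:78/182 86:76/171 88:75/152 90:91/135 92:116/131
bubble y 0.0547 mid from green ends 0.0338
knob z 90pct [0.4141 0.4719 0.4963 0.5192]
bar plane 138 [0.0109 0.0824]
side green y [-0.0214  0.0945] x 0.0953 103
y mm: B,G,R
-25:210/225 -23:194/224 -21:176/224 -19:159/226 -17:145/228 -15:132/227 -13:123/229 -11:119/229 -9:117/231 -7:115/230 -5:114/228 -3:114/229 -1:115/230 0:114/227 2:114/227 4:114/228 6:113/227 8:111/222 10:107/215 12:102/205 14:97/192 16:93/183 18:93/1
[... 220 characters left out ...]
3 60:148/223 62:135/220 64:126/221 66:116/222 68:113/219 70:111/219 72:110/219 74:110/220 76:109/217 78:108/215 80:107/215 82:104/208 84:99/194 86:93/180 88:86/159 90:82/140 92:80/125 94:81/112 96:88/106
bubble y 0.0443 mid from green ends 0.0366
knob z 90pct [0.1203 0.1267 0.129  0.1304]
bar plane 74 [0.0157 0.0832]
wrist green y [-0.0214  0.0094] x 0.103 1767
y mm: B,G,R
-25:89/90 -23:89/91 -21:67/99 -19:158/230 -17:158/230 -15:158/229 -13:158/230 -11:159/231 -9:158/230 -7:158/231 -5:158/230 -3:158/230 -1:158/230 0:158/230 2:158/230 4:158/231 6:157/230 8:158/230 10:0/0 12:0/0
bubble y -0.0057 mid from green ends -0.006
knob z 90pct [0.125  0.1255 0.1259 0.1264]
bar plane 5402 [0.03  0.081]
```

The pressed bar slope is 0.030, the same as the plate, and the knob top fell 7.5 mm, so the level is flat. Bubble is 21–22 mm toward the foot, which means about 1.24 rad clockwise (tool +az). I'm also relieving 2.5 mm of side load.

```bash
python3 -m handwheel '[{"dx":-0.0025,"dy":0,"dz":0,"ax":0,"ay":0,"az":0.16},{"dx":-0.0025,"dy":0,"dz":0,"ax":0,"ay":0,"az":0.33},{"dx":-0.0025,"dy":0,"dz":0,"ax":0,"ay":0,"az":0.5},{"dx":-0.0025,"dy":0,"dz":0,"ax":0,"ay":0,"az":0.67},{"dx":-0.0025,"dy":0,"dz":0,"ax":0,"ay":0,"az":0.84}]'
python3 -m handwheel '[{"dx":0,"dy":0,"dz":0,"ax":0,"ay":0,"az":0.16},{"dx":0,"dy":0,"dz":0,"ax":0,"ay":0,"az":0.32},{"dx":0,"dy":0,"dz":0,"ax":0,"ay":0,"az":0.40},{"dx":0,"dy":0,"dz":0,"ax":0,"ay":0,"az":0.40},{"dx":0,"dy":0,"dz":0,"ax":0,"ay":0,"az":0.40}]'
python3 -m handwheel '[{"dx":0,"dy":0,"dz":0,"ax":0,"ay":0,"az":0},{"dx":0,"dy":0,"dz":0,"ax":0,"ay":0,"az":0},{"dx":0,"dy":0,"dz":0,"ax":0,"ay":0,"az":0},{"dx":0,"dy":0,"dz":0,"ax":0,"ay":0,"az":0},{"dx":0,"dy":0,"dz":0,"ax":0,"ay":0,"az":0}]'
cat > look.py <<'E'
from bub import *
import sys
t=sys.argv[1]
for n in('scene','side','wrist'):
    f=grab(n,n+t+'.png'); im=f['image']
    try: bub(n)
    except Exception as e: print(n,e)
    if n!='wrist':
        x,y,w,h=(250,199,40,24) if n=='scene' else (230,184,27,21)
        m=12;cv2.imwrite('pics/'+n+t+'c.png',cv2.resize(im[y-m:y+h+m,x-m:x+w+m],None,fx=9,fy=9,interpolation=cv2.INTER_CUBIC)[:600,:800])
s=manip.state();print(s['tool_pos'],s['tool_rot'],s['contact_force'],s['gripper_width'],s['time'],s['ft_torque'])
E
python3 look.py 8
```

```text
time: 6.12
tool_pos: [0.5817, -0.0992, 0.095]
tool_rot: [-0.001, 0.897, -0.443, 0.004]
contact_force: [-2.3, 1.2, 12.8]
gripper_width: 0.416
time: 6.75
tool_pos: [0.5819, -0.0996, 0.095]
tool_rot: [-0.001, 0.792, -0.61, 0.004]
contact_force: [-0.7, 0.3, 12.8]
gripper_width: 0.419
time: 7.38
tool_pos: [0.5819, -0.0996, 0.095]
tool_rot: [-0.001, 0.792, -0.61, 0.004]
contact_force: [-1.3, 0.5, 12.6]
gripper_width: 0.419
scene green y [-0.0226  0.0889] x 0.105 198
y mm: B,G,R
-26:67/72 -24:46/66 -22:44/89 -20:57/127 -18:71/162 -16:79/181 -14:84/189 -12:86/193 -10:85/193 -8:84/192 -6:84/191 -4:84/192 -2:83/192 0:82/191 1:83/192 3:83/193 5:83/192 7:84/193 9:84/193 11:82/192 13:80/188 15:74/172 17:65/151 19:56/128 21:63/129 23:90/158 25:120/178 27:149/188 29:162/189 31:172/192 33:171/193 35:169/193 37:167/194 39:153/195 41:129/192 43:102/184 45:81/165 47:63/142 49:61/136 51:66/149 53:78/174 55:82/187 57:83/193 59:83/192 61:84/193 63:82/192 65:81/191 67:82/192 69:82/193 71:82/192 73:81/192 75:82/193 77:82/193 79:81/193 81:82/193 83:82/192 85:80/186 87:78/170 89:86/150 91:103/131
bubble y 0.0
[... 942 characters left out ...]
  0.0819]
wrist green y [-0.0247  0.0293] x 0.1063 2678
y mm: B,G,R
-28:51/51 -26:50/51 -24:49/73 -22:50/87 -20:145/217 -18:147/219 -16:147/219 -14:147/219 -12:146/219 -10:146/218 -8:146/219 -6:146/219 -4:146/218 -2:146/219 0:146/218 1:146/218 3:145/218 5:145/218 7:145/218 9:146/218 11:145/218 13:146/219 15:143/216 17:14/15 19:49/71 21:145/218 23:163/214 25:214/214 27:216/216 29:0/0 31:0/0
bubble y 0.0018 mid from green ends 0.0023
knob z 90pct [0.1252 0.1258 0.1262 0.1266]
bar plane 4339 [-0.0009  0.0795]
[ 0.58192763 -0.09962102  0.09498501] [-0.00134274  0.79230459 -0.61011013  0.00415426] [-0.98116254  0.31845144 11.7994236 ] 0.4190461544960649 7.525 [-0.10586468  0.31772796 -0.13456673]
```

```bash
sleep 1
```

```text
(no output)
```

View pics/scene8c.png

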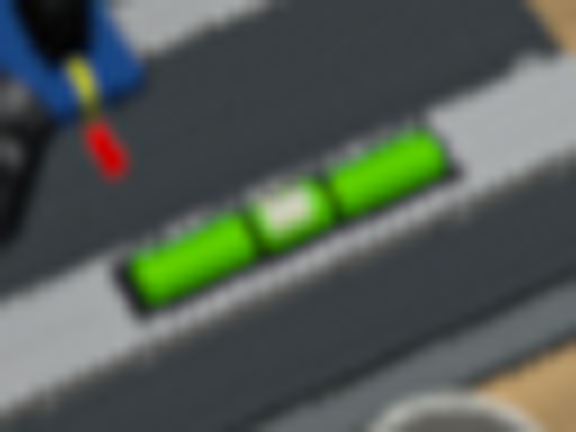

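View pics/side8c.png

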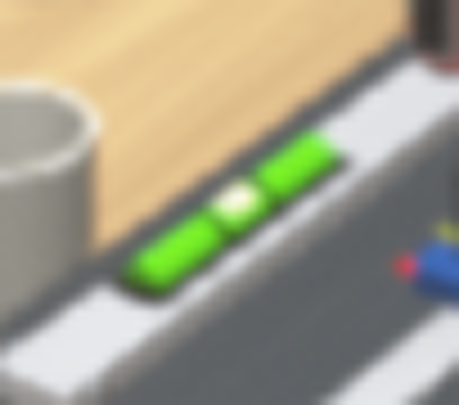

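View pics/wrist8.png

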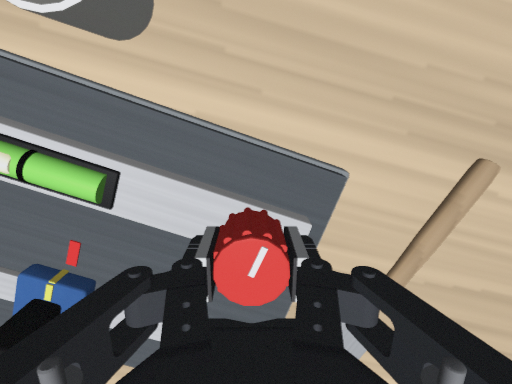

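The bubble is centred (33–34 mm between rings at 20 and 48 mm), the bar reads level, and the yellow line still meets the red. I'm adding 1 mm of press for margin, letting it settle, and checking again.

```bash
python3 -m handwheel '[{"dx":0,"dy":0,"dz":0.001,"ax":0,"ay":0,"az":0},{"dx":0,"dy":0,"dz":0.001,"ax":0,"ay":0,"az":0},{"dx":0,"dy":0,"dz":0.001,"ax":0,"ay":0,"az":0},{"dx":0,"dy":0,"dz":0.001,"ax":0,"ay":0,"az":0},{"dx":0,"dy":0,"dz":0.001,"ax":0,"ay":0,"az":0}]'
python3 look.py 9 | grep -v '/'; python3 -c "
from park import run
run('wrist');run('scene')"
```

```text
time: 8.15
tool_pos: [0.582, -0.0996, 0.0949]
tool_rot: [-0.001, 0.792, -0.61, 0.004]
contact_force: [-3.5, 1.0, 16.6]
gripper_width: 0.418
scene green y [-0.0231  0.0889] x 0.105 196
y mm: B,G,R
bubble y 0.0343 mid from green ends 0.0329
knob z 90pct [0.4135 0.4719 0.496  0.5189]
bar plane 156 [-0.0171  0.0813]
side green y [-0.0141  0.1011] x 0.0908 101
y mm: B,G,R
bubble y 0.0383 mid from green ends 0.0435
knob z 90pct [0.1255 0.1283 0.1328 0.1494]
bar plane 76 [0.0006 0.0817]
wrist green y [-0.0248  0.0291] x 0.1063 2702
y mm: B,G,R
bubble y 0.0013 mid from green ends 0.0022
knob z 90pct [0.1251 0.1256 0.126  0.1265]
bar plane 4331 [-0.0009  0.0794]
[ 0.58197696 -0.0996224   0.09483495] [-0.00128946  0.79233747 -0.61006814  0.00406649] [-3.70616608  0.48811019 16.2624363 ] 0.41411668473788027 8.3 [ 3.84380399e-04  7.72050174e-01 -1.27151794e-01]
red 261 x [0.0289 0.0386 0.0474] y [-0.0036  0.0004  0.0047] z [0.0641 0.0619 0.0659]
yellow 190 x [0.0166 0.0277 0.0295] y [-0.0028 -0.0002  0.002 ] z [0.0845 0.0706 0.0872]
blue 2221 x [0.0034 0.0252 0.0285] y [-0.0226  0.001   0.036 ] z [0.0844 0.0626 0.0985]
red 17 x [0.0288 0.0377 0.0452] y [-0.0044  0.001   0.0059] z [0.065  0.061  0.0688]
yellow 6 x [0.0164 0.0207 0.0261] y [-0.0006  0.0007  0.0021] z [0.0858 0.079  0.0887]
blue 106 x [-0.0226  0.012   0.0282] y [-0.02   -0.0012  0.0216] z [0.0864 0.0735 0.1192]
```

View pics/scene9.png

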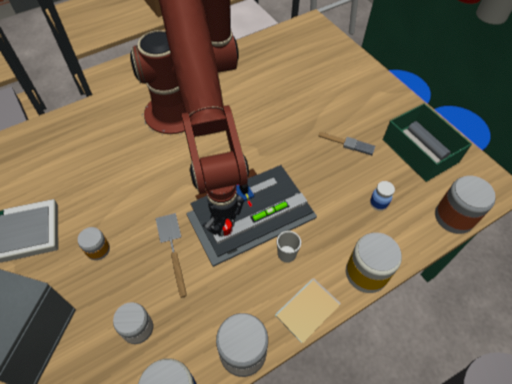

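View pics/scene9c.png

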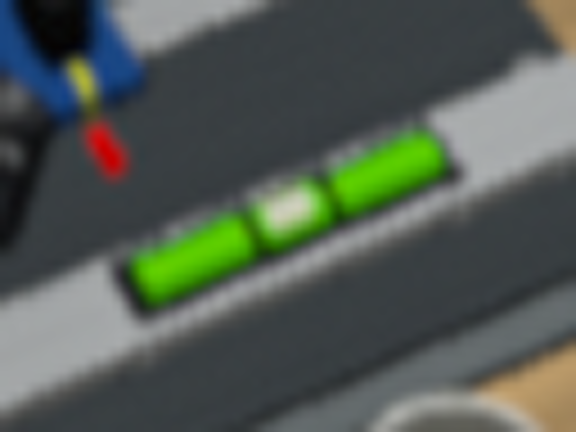

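The bubble (288,207) sits centred between the rings (258,230)/(332,198). The carriage is parked to within 1 mm, press is 16 N, and the other objects are where they started. Handing in.

```bash
python3 -c "
from plant import manip
print(manip.job_done())"
```

```text
the job is handed in; nothing more can be done
None
```

I parked the carriage, pressed the level flat with the knob, turned the knob about 1.24 rad clockwise, and handed the job in at about 8.3 s. The arm was still holding the knob and pressing. `job_done()` reports no verdict, so what follows is my own last measurements.

- **Carriage:** its yellow lines are within about 1 mm of the red park lines (limit 5 mm).
- **Level:** it is pressed flat with about 16 N. The knob top stayed 7.5 mm lower than before pressing, and the wrist camera's bar slope was about −1 mrad.
- **Bubble:** it is within about 1 mm of the middle between the rings (limit 4.5 mm), and it held still between the last two looks.
- **Other objects:** in the last scene picture none of them looks moved; I did not measure this.

**Disagreements:**
- My centroid numbers from the side camera were off by about 5 mm, because of coarse pixels and an imperfect mask. The side picture itself and its ring-to-ring brightness profile, taken just before the last 1 mm of press, show the bubble centred.
- The bar slopes from the scene and side cameras (−17 and +1 mrad in the last look) are too noisy to use; I relied on the wrist camera.
- My first move call was refused for missing keys, and nothing moved.

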